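Put the lids back on the storage jars

ROBOT

A 6-joint arm with a two-finger parallel gripper is mounted at the origin on the work surface. World frame = base frame: x ahead of the robot, y to its left, z up, the work surface at z = 0. Lengths are in m, angles in degrees, forces in N, time in s.
With the tool pointing down it reaches from about 0.325 to 0.875 m from the base axis. Payload 4.4 kg.
Tool frame: the origin (TCP) lies at the centre of the arm's flange, where the gripper is bolted on; the fingertips stand 173 mm ahead of it and the grasp point (between the pads) lies 155 mm ahead of it (arm.tcp_to_grasp is the z of the grasp point in the tool frame, in m); z points along the fingers, y is the line along which they close (so a half turn about z gives the same grasp; the last joint's range is limited). The gripper opens to 85 mm and grips with 20 to 120 N. Pads are 22 mm wide; open, the fingers measure 114 mm over their backs; the gripper's body (76 mm by 85 mm) begins 54 mm behind the grasp point. The pads swing forward as they close: fully open they stand 13 mm farther back than shut.
Start: joints at [60.247, 11.837, 88.321, -0, 79.842, -8.623], TCP at [0.207, 0.536, 0.405] pointing down, gripper open.
Joint ranges: [-156.59, 156.59], [-49.26, 127.26], [12.9, 141.05], [-63.56, 243.56], [4.71, 150.69], [-161.64, 161.64]. Speed limits (degrees/s): [159.86, 159.86, 180, 180, 180, 180].

INTERFACE

Orientations are given as a 3x3 rotation matrix whose columns are the frame's x, y, z axes.
In Python, from workcell import telemetry, imaging, job, spotter, arm gives the robot as it stands. The module is installed in compiled form; this text tells all that it offers.
- The arm moves only by the shell command python3 -m handwheel 'ROWS' [FORCE]. ROWS is a JSON object whose one key "motion" holds a list that holds one entry, the list of rows, each a list of 5 numbers: the closure, from -1 (fully open) to 1 (shut), then the shift along the tool's x, y, z in cm, then the turn about the tool's z in rad. A call has exactly 8 rows; each row is the pose to reach, as a shift and turn from the pose commanded when the call began, along the tool's axes at that moment; what a row does not reach only later rows make up. A row lasts 1/12 s, in which the tool goes at most 41.7 mm and 7.16 degrees, less where a joint would pass 70% of its speed; a pose out of reach is approached as far as the arm can. A call with a gripper value outside its range is refused whole. The fingers move at their own pace and stop on an object; FORCE is the grip in N (left out, the last holds). Time passes only in rows, so rows that repeat a pose let the fingers close, or fill a call up. It gives the time, the measured TCP pose, the force, the opening and the grip force at its end, in the units of the state.
- telemetry.state(): the state, without advancing time (a new reading comes with each control period).
- imaging.read_camera(name): name is "scene" or "top" or "wrist"; returns (picture, depth): 480x640x3 uint8, red, green, blue; 480x640 float32, m along the optical axis (not along the pixel's ray), 0 where there is no reading.
- imaging.camera_params(name): a dict with "fx", "fy", "cx", "cy" (pixels), "R" (3x3) and "t" (3): a world point X has camera coordinates R X + t. Camera axes: x right, y down, z forward; pixel columns grow to the right and rows downward; lengths in m; the calibration is good to about 2 mm. The wrist camera is an equidistant fisheye: a pixel r from the principal point sees the ray r / f radians off the axis. A picture is of the moment at which its call begins: read the wrist's pose just before it. camera_params takes no time and is no camera call; for the wrist camera it gives the pose at the moment of the call.
- job.job_done(): hands the job in; it is judged then, once.
Trained networks look in the newest picture that a camera, given by its name, has taken for a name from the list of things; names that differ only in an ending like _2 or _b are one class to them, and where a whole thing is asked for, a point or a joint stands for the part that bears it (a point fixed in the world has none). Each returns a list of dicts, best first, with "confidence" (0 to 1); they miss things now and then, are a little off and sometimes report something else, mostly with a low value. They report only what shows in the picture. A call takes as long as a camera call.
- spotter.masks_of(thing, camera): "pixels" (480x640 bool, what is visible of it) and "position" ([column, row] in pixels, amid what is visible of it).
- spotter.place_of(thing, camera): "position" ([column, row] in pixels: a listed point, or the origin of a listed thing).
The state is a dict: "clock": time; "qpos": joint angles; "qd": joint speeds; "joint_torque": joint torques, N m; "tcp_pos": TCP position; "tool_rot": TCP orientation; "force": force on the tool from outside, world axes, zero at the start; "moment": the same for the moment, N m; "grip_width": finger opening in m; "gripper_force": force on a finger pad.
Only numpy, scipy, OpenCV 4.12 (cv2) and the standard library are available. Lean on these libraries where they do the work, as an engineer would, in place of code of your own. Each camera call takes 0.05 s, during which the arm holds its last target. There are 200 camera calls.

TASK

The four kitchen storage jars are washed and dry: put each lid back on its own jar, the one of the same colour and material, so that every lid sits fully home and level on its rim. Set the lids down gently rather than dropping them, leave the jars standing where they are, and do not knock over or push away the pepper mill or the salt pot.

Things in the scene. Friction and masses are not known exactly. Their poses are not given: they have to be found in the camera images.
- jar_blue: Open, empty round storage jar, blue glazed ceramic: 110 mm outer diameter at the rim, 110 mm tall, wall 5 mm, mouth upward (100 mm inner diameter). Loose, 750 g. Origin at the centre of its underside, z up along its axis; the rim is at z = 110 mm.
- jar_terra: Open, empty round storage jar, unglazed orange-brown terracotta garlic keeper with small dark vent holes round its side: 120 mm outer diameter at the rim, 105 mm tall, wall 6 mm, mouth upward (108 mm inner diameter). Loose, 800 g. Origin at the centre of its underside, z up along its axis; the rim is at z = 105 mm.
- jar_steel: Open, empty round storage jar, brushed stainless steel: 94 mm outer diameter at the rim, 125 mm tall, wall 3 mm, mouth upward (88 mm inner diameter). Loose, 500 g. Origin at the centre of its underside, z up along its axis; the rim is at z = 125 mm.
- jar_sage: Open, empty round storage jar, sage-green glazed stoneware: 100 mm outer diameter at the rim, 95 mm tall, wall 5 mm, mouth upward (90 mm inner diameter). Loose, 600 g. Origin at the centre of its underside, z up along its axis; the rim is at z = 95 mm.
- lid_blue: Loose lid of blue glazed ceramic, knob included, 200 g, lying knob up on the worktop. Origin at the centre of the underside of its tapered plug (14 mm deep, 78 mm across below, 96 mm above), z up; flange 110 mm across at z 14 to 20 mm; upright round knob 28 mm across at z 20 to 52 mm. Seated, flange on the rim, its origin is 96 mm above the jar's.
- lid_terra: Loose lid of orange-brown terracotta, knob included, 220 g, lying knob up on the worktop. Origin at the centre of the underside of its tapered plug (14 mm deep, 86 mm across below, 104 mm above), z up; flange 120 mm across at z 14 to 20 mm; upright round knob 28 mm across at z 20 to 52 mm. Seated, flange on the rim, its origin is 91 mm above the jar's.
- lid_steel: Loose lid of brushed steel with a black knob and a black rubber plug underneath, 140 g, lying knob up on the worktop. Origin at the centre of the underside of its tapered plug (14 mm deep, 66 mm across below, 84 mm above), z up; flange 94 mm across at z 14 to 20 mm; upright round knob 28 mm across at z 20 to 52 mm. Seated, flange on the rim, its origin is 111 mm above the jar's.
- lid_sage: Loose lid of sage-green glazed stoneware, knob included, 170 g, lying knob up on the worktop. Origin at the centre of the underside of its tapered plug (14 mm deep, 68 mm across below, 86 mm above), z up; flange 100 mm across at z 14 to 20 mm; upright round knob 28 mm across at z 20 to 52 mm. Seated, flange on the rim, its origin is 81 mm above the jar's.
- pepper_mill: Dark wooden pepper mill, a bystander: 140 mm tall, at most 52 mm across, standing loose among the jars and lids. Origin at the centre of its underside, z up.
- salt_pot: Small round wooden salt pot, a bystander: 38 mm tall, 45 mm across, pale with a dark closed top, standing loose among the jars and lids. Origin at the centre of its underside, z up.

How it is judged:
By the outcome, as a careful person would: the job done as asked, in the order asked, and still so for the second after the job is handed in, with the robot touching nothing.
It also fails if it takes over 118 s, if anything falls off the work surface, if the arm or the gripper's body presses on something with over 40 N, if the wrist force passes 120 N, or if a joint passes its speed limit or range.

## Working session

There is one attempt and no reset: what is moved stays moved. The work goes in short steps, Python scripts to look and compute and a shell command to move; the robot and the scene stay as the last step left them, time stands still between calls to the robot, and variables do not carry over. Pictures are saved under pics/ and viewed, at most 14 in all, crops included, and the job is handed in when it is done.

```bash
mkdir -p pics
cat > h.py <<'E'
import numpy as np, cv2
from workcell import telemetry, imaging, job, spotter, arm
def world(cam,uv,d,P=None):
    P=P or imaging.camera_params(cam); u,v=np.asarray(uv,float).T
    c=np.stack([(u-P['cx'])/P['fx']*d,(v-P['cy'])/P['fy']*d,d],1)
    return (c-P['t'])@np.array(P['R'])
def cloud(cam,pic,dep,mask):
    v,u=np.nonzero(mask&(dep>0)); return world(cam,np.c_[u,v],dep[v,u])
NAMES=[a+b for a in('jar_','lid_') for b in('blue','terra','steel','sage')]+['pepper_mill','salt_pot']
E
cat > look.py <<'E'
from h import *
for cam in('top','scene'):
    p,d=imaging.read_camera(cam); cv2.imwrite(f'pics/{cam}0.png',p[...,::-1])
    for n in NAMES:
        for m in spotter.masks_of(n,cam)[:2]:
            if m['confidence']<.2: continue
            X=cloud(cam,p,d,m['pixels'])
            if len(X)<20: continue
            zt=np.percentile(X[:,2],98); T=X[X[:,2]>zt-.008]
            c,r=cv2.minEnclosingCircle(T[:,:2].astype(np.float32))
            print(cam,n,round(m['confidence'],2),np.round(m['position']),len(X),'med',np.round(np.median(X,0),3),'ztop',round(zt,3),'topcirc',np.round(c,3),round(r,3))
s=telemetry.state(); print(s['clock'],s['tcp_pos'],s['tool_rot'],arm.tcp_to_grasp)
E
python3 look.py
```

```text
top jar_blue 0.63 [382. 267.] 3018 med [ 0.463 -0.118  0.011] ztop 0.112 topcirc [ 0.459 -0.111] 0.055
top jar_blue 0.23 [152. 200.] 2945 med [0.588 0.337 0.062] ztop 0.127 topcirc [0.583 0.324] 0.048
top jar_terra 0.94 [143. 311.] 4393 med [0.377 0.347 0.036] ztop 0.107 topcirc [0.378 0.33 ] 0.06
top jar_steel 0.64 [150. 201.] 2958 med [0.587 0.337 0.063] ztop 0.127 topcirc [0.582 0.324] 0.047
top jar_sage 0.88 [264. 252.] 2309 med [0.49  0.117 0.013] ztop 0.098 topcirc [0.483 0.109] 0.05
top lid_blue 0.62 [476. 322.] 2562 med [ 0.361 -0.291  0.021] ztop 0.053 topcirc [ 0.362 -0.294] 0.014
top lid_terra 0.61 [275. 180.] 2623 med [0.64  0.097 0.021] ztop 0.053 topcirc [0.642 0.099] 0.015
top lid_steel 0.73 [489. 205.] 1661 med [ 0.588 -0.334  0.021] ztop 0.053 topcirc [ 0.589 -0.337] 0.014
top lid_sage 0.76 [380. 170.] 1888 med [ 0.657 -0.108  0.021] ztop 0.053 topcirc [ 0.66  -0.109] 0.014
top pepper_mill 0.63 [323. 218.] 743 med [0.545 0.003 0.122] ztop 0.14 topcirc [0.554 0.004] 0.007
top salt_pot 0.68 [150. 199.] 2921 med [0.588 0.337 0.063] ztop 0.127 topcirc [0.583 0.324] 0.048
[... 724 characters left out ...]
a 0.86 [404. 298.] 2922 med [0.651 0.092 0.02 ] ztop 0.052 topcirc [0.645 0.096] 0.014
scene lid_steel 0.84 [156. 334.] 2136 med [ 0.6   -0.337  0.02 ] ztop 0.053 topcirc [ 0.593 -0.339] 0.014
scene lid_sage 0.8 [295. 336.] 2354 med [ 0.668 -0.113  0.02 ] ztop 0.052 topcirc [ 0.662 -0.112] 0.014
scene pepper_mill 0.55 [339. 257.] 1199 med [ 0.571 -0.005  0.085] ztop 0.138 topcirc [0.556 0.001] 0.007
scene salt_pot 0.63 [426. 223.] 534 med [0.513 0.204 0.036] ztop 0.04 topcirc [0.507 0.211] 0.024
1.1 [0.20730725 0.53633175 0.40470094] [[-9.32765752e-01  3.60483078e-01  3.43808831e-05]
 [ 3.60483079e-01  9.32765752e-01  2.87292235e-05]
 [-2.17129114e-05  3.91913624e-05 -9.99999999e-01]] 0.1547
```

View pics/top0.png

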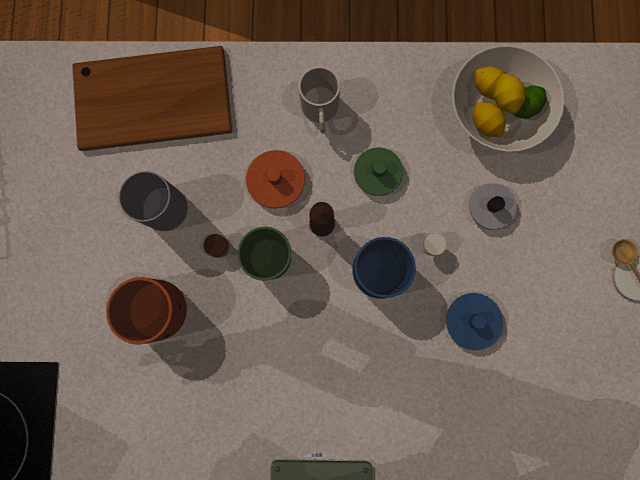

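View pics/scene0.png

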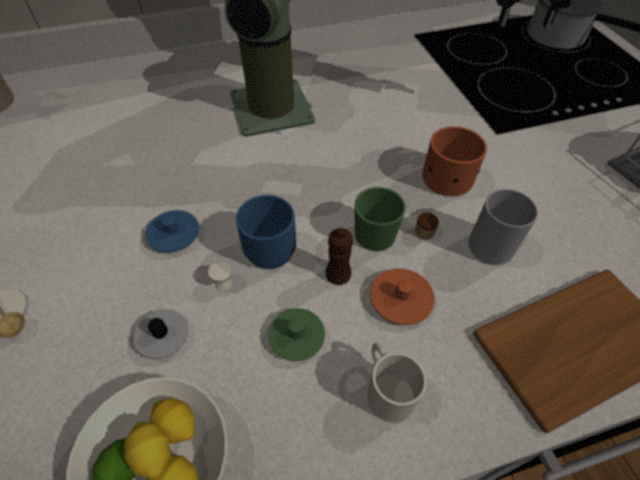

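The top view shows each coloured jar and lid where the networks put them: the terracotta jar at (147,310), steel (150,200), sage (264,252) and blue (384,267). The lids are terra (275,180), sage (380,170), steel (493,207) and blue (476,322). The mill is at (322,218) and the salt pot at (216,246). A small white item at (434,243) is a distractor. The scene view agrees to about 3 mm.

First I align the tool's y with world y and approach the terra lid.

```bash
python3 -m handwheel '{"motion":[[[-1,-2,-1,0,-0.05],[-1,-6,-2.7,0,-0.12],[-1,-10,-4.5,0,-0.2],[-1,-14,-6.3,0,-0.28],[-1,-18,-8,0,-0.34],[-1,-22,-9.8,0,-0.369],[-1,-26,-11.6,0,-0.369],[-1,-28.2,-12.6,0,-0.369]]]}' 60
cat > st.py <<'E'
from h import *
s=telemetry.state(); print(round(s['clock'],2),np.round(s['tcp_pos'],4),'yaw_y',np.round(np.degrees(np.arctan2(s['tool_rot'][1][1],s['tool_rot'][0][1])),2),np.round(s['qpos'],1),np.round(s['force'],2),s['grip_width'],s['gripper_force'])
E
python3 st.py
```

```text
clock: 1.77
tcp_pos: [0.4263, 0.3152, 0.405]
tool_rot: [[-1.0, 0.0, 0.001], [0.0, 1.0, -0.0], [-0.001, -0.0, -1.0]]
force: [-0.1, 1.1, -0.4]
grip_width: 0.0852
gripper_force: 0.0
1.77 [0.4263 0.3152 0.405 ] yaw_y 89.98 [ 27.1   6.4  94.6  -0.   79.  -62.8] [-0.1   1.12 -0.36] 0.08524790561802896 0.0
```

```bash
python3 -m handwheel '{"motion":[[[-1,-2,-2,0,0],[-1,-5,-5,0,0],[-1,-8,-8,0,0],[-1,-11,-11,0,0],[-1,-14,-14,0,0],[-1,-17,-17,0,0],[-1,-20,-20,0,0],[-1,-21.7,-21.8,0,0]]]}' >/dev/null
python3 -m handwheel '{"motion":[[[-1,0,0,1,0],[-1,0,0,4,0],[-1,0,0,7,0],[-1,0,0,9.5,0],[-1,0,0,12,0],[-1,0,0,13,0],[-1,0,0,13.5,0],[-1,0,0,13.5,0]]]}' >/dev/null
python3 st.py
python3 - <<'E'
from h import *
p,d=imaging.read_camera('wrist'); cv2.imwrite('pics/w1.png',p[...,::-1])
P=imaging.camera_params('wrist');print(P)
E
```

```text
3.1 [0.6415 0.0996 0.2687] yaw_y 90.04 [  1.2  28.1  83.6   0.   68.4 -88.8] [ 0.38  0.88 -0.35] 0.08547338305187009 0.0
{'fx': 371.64829954431775, 'fy': 371.64829954431775, 'cx': 317.78466671910587, 'cy': 240.17220700336435, 'R': array([[-1.03608839e-03,  9.99999456e-01, -1.21200796e-04],
       [ 9.57031572e-01,  1.02671590e-03,  2.89981924e-01],
       [ 2.89981891e-01,  1.84453917e-04, -9.57032115e-01]]), 't': array([-0.09875503, -0.61381966,  0.06463947])}
```

View pics/w1.png

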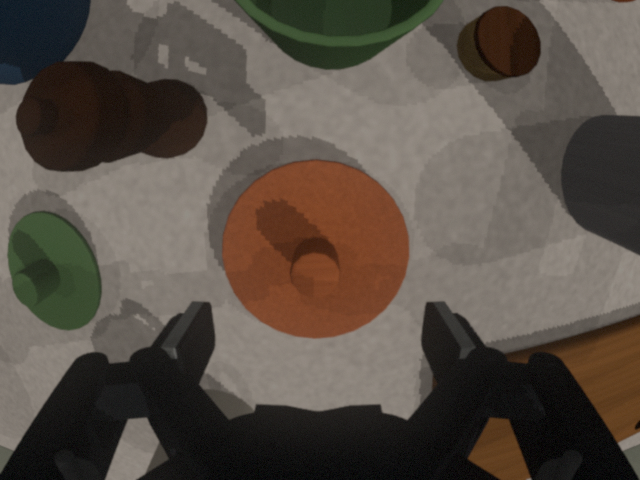

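The wrist view shows the terra knob at about (315,266), centred between the fingers and clear of the mill (110,115). I now measure the knob top from wrist depth.

```bash
cat >> h.py <<'E'
def wcloud():
    P=imaging.camera_params('wrist'); p,d=imaging.read_camera('wrist')
    v,u=np.mgrid[:480,:640]; a=(u-P['cx'])/P['fx']; b=(v-P['cy'])/P['fy']; r=np.hypot(a,b)+1e-9
    k=np.tan(np.minimum(r,1.4))/r; C=np.stack([a*k*d,b*k*d,d],-1)
    return p,(C-P['t'])@np.array(P['R']),d
def circ(W,d,xy,rad,z0,z1):
    m=(d>0)&(np.hypot(W[...,0]-xy[0],W[...,1]-xy[1])<rad)&(W[...,2]>z0)&(W[...,2]<z1)
    X=W[m]; c,r=cv2.minEnclosingCircle(X[:,:2].astype(np.float32)); return len(X),np.round(c,4),round(r,4),round(np.median(X[:,2]),4)
E
python3 - <<'E'
from h import *
p,W,d=wcloud()
print(circ(W,d,(.6435,.0975),.03,.045,.06), circ(W,d,(.6435,.0975),.08,.015,.025))
E
```

```text
(1956, array([0.6434, 0.0978]), 0.014, np.float64(0.0522)) (23641, array([0.6438, 0.0976]), 0.0602, np.float64(0.0205))
```

```bash
python3 st.py
python3 -m handwheel '{"motion":[[[-1,0,0,1.5,0],[-1,0,0,3.5,0],[-1,0,0,5,0],[-1,0,0,6,0],[-1,0,0,6.8,0],[-1,0,0,7.2,0],[-1,0,0,7.2,0],[-1,0,0,7.2,0]]]}' >/dev/null
python3 st.py
python3 -m handwheel '{"motion":[[[1,0,0,0,0],[1,0,0,0,0],[1,0,0,0,0],[1,0,0,0,0],[1,0,0,0,0],[1,0,0,0,0],[1,0,0,0,0],[1,0,0,0,0]]]}' 60 >/dev/null
python3 st.py
```

```text
3.2 [0.6427 0.0995 0.2714] yaw_y 90.03 [  1.2  28.   83.5   0.   68.4 -88.8] [0.3  0.38 0.19] 0.08527566740074476 0.0
3.87 [0.6425 0.0992 0.1986] yaw_y 90.01 [  1.2  33.4  85.2   0.   61.4 -88.9] [ 0.65 -0.14 -0.15] 0.08574608168752376 0.0
4.53 [0.6423 0.0992 0.1983] yaw_y 90.01 [  1.2  33.4  85.2  -0.   61.3 -88.9] [-0.29 -0.46  3.79] 0.026557386480239743 59.507519602775574
```

```bash
python3 -m handwheel '{"motion":[[[1,0,0,-0.7,0],[1,0,0,-2.5,0],[1,0,0,-5,0],[1,0,0,-8,0],[1,0,0,-11,0],[1,0,0,-14,0],[1,0,0,-16,0],[1,0,0,-17,0]]]}' >/dev/null
python3 st.py
python3 -m handwheel '{"motion":[[[1,0.7,0.6,0,0],[1,2.2,1.9,0,0],[1,4.2,3.6,0,0],[1,6.4,5.5,0,0],[1,8.6,7.4,0,0],[1,10.8,9.3,0,0],[1,12.5,10.8,0,0],[1,13.2,11.4,0,0]]]}' >/dev/null
python3 -m handwheel '{"motion":[[[1,0.7,0.6,0,0],[1,2.2,1.9,0,0],[1,4.2,3.6,0,0],[1,6.4,5.5,0,0],[1,8.6,7.4,0,0],[1,10.8,9.3,0,0],[1,12.5,10.8,0,0],[1,13.3,11.5,0,0]]]}' >/dev/null
python3 st.py
python3 - <<'E'
from h import *
p,W,d=wcloud(); cv2.imwrite('pics/w2.png',p[...,::-1])
print(telemetry.state()['tcp_pos'],circ(W,d,(.3785,.328),.08,.099,.112),circ(W,d,(.3785,.328),.09,.175,.2))
E
python3 st.py
```

```text
5.2 [0.6424 0.0993 0.3713] yaw_y 90.02 [  1.2  22.2  79.1   0.   78.4 -88.9] [ 0.61  0.2  -1.37] 0.026237805072009946 59.16065812110901
6.53 [0.375  0.3291 0.3665] yaw_y 90.09 [ 31.3   4.7 101.2   0.   74.3 -58.8] [ 0.23 -0.4  -3.4 ] 0.026195393863612637 59.32390093803406
[0.37459563 0.32949961 0.36658828] (776, array([0.3318, 0.3296]), 0.0376, np.float64(0.1051)) (33795, array([0.3757, 0.3289]), 0.0601, np.float64(0.1887))
6.58 [0.3746 0.3295 0.3666] yaw_y 90.14 [ 3.140e+01  4.600e+00  1.012e+02  1.000e-01  7.430e+01 -5.880e+01] [-1.53  0.31 -2.39] 0.026642332542277984 59.32767391204834
```

View pics/w2.png

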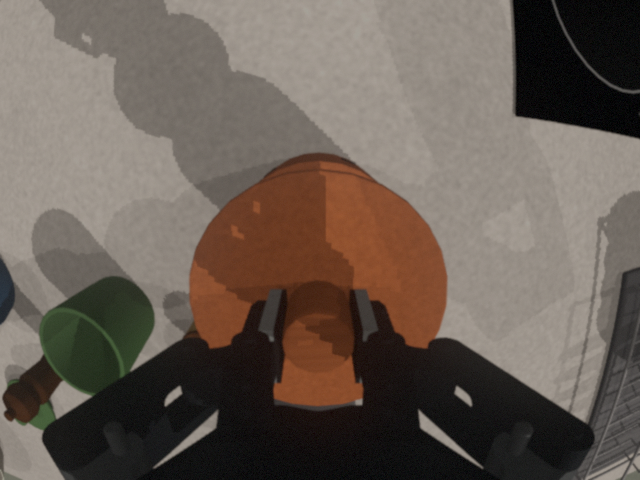

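Lid level in the grip, flange centre measured at (.3757,.3289) against the jar at (.3785,.328). In the picture it hides the jar except for a sliver of rim at (320,158). I correct by −0.3, −0.1 cm and descend.

```bash
python3 -m handwheel '{"motion":[[[1,-0.15,-0.05,0.7,0],[1,-0.3,-0.1,2,0],[1,-0.3,-0.1,3.3,0],[1,-0.3,-0.1,4.4,0],[1,-0.3,-0.1,4.9,0],[1,-0.3,-0.1,5,0],[1,-0.3,-0.1,5,0],[1,-0.3,-0.1,5,0]]]}' >/dev/null
python3 st.py
python3 -m handwheel '{"motion":[[[1,0,0,0.3,0],[1,0,0,0.7,0],[1,0,0,1.1,0],[1,0,0,1.5,0],[1,0,0,1.9,0],[1,0,0,2.2,0],[1,0,0,2.4,0],[1,0,0,2.4,0]]]}' >/dev/null
python3 st.py
python3 - <<'E'
from h import *
p,W,d=wcloud()
print(telemetry.state()['tcp_pos'],circ(W,d,(.3785,.328),.09,.115,.14))
E
python3 st.py
```

```text
7.25 [0.3805 0.3271 0.3181] yaw_y 89.98 [ 30.8   8.2 103.5  -0.   68.2 -59.2] [-1.02 -0.32 -3.53] 0.026166371278304647 59.33090686798096
7.92 [0.3797 0.327  0.293 ] yaw_y 90.01 [ 30.8  10.1 104.7   0.   65.3 -59.2] [-0.51  0.17 -1.6 ] 0.026438146360184617 59.094573855400085
[0.37979563 0.32709285 0.29331123] (21778, array([0.3806, 0.3269]), 0.0594, np.float64(0.1155))
7.97 [0.3798 0.3271 0.2933] yaw_y 90.01 [ 30.8  10.1 104.7   0.   65.3 -59.2] [-0.63 -0.14 -2.16] 0.02593522020659607 59.096131324768066
```

```bash
python3 -m handwheel '{"motion":[[[1,0.1,0.05,0,0],[1,0.2,0.1,0.1,0],[1,0.2,0.1,0.2,0],[1,0.2,0.1,0.3,0],[1,0.2,0.1,0.35,0],[1,0.2,0.1,0.4,0],[1,0.2,0.1,0.4,0],[1,0.2,0.1,0.4,0]]]}' >/dev/null
python3 st.py
python3 - <<'E'
from h import *
p,W,d=wcloud()
print(telemetry.state()['tcp_pos'],circ(W,d,(.3785,.328),.09,.105,.12))
E
python3 st.py
```

```text
8.63 [0.3779 0.3282 0.2897] yaw_y 90.01 [ 31.1  10.3 105.    0.   64.8 -59. ] [ 0.05  0.18 -1.11] 0.026587980010835108 59.10767734050751
[0.37791065 0.32814379 0.2896919 ] (33636, array([0.3791, 0.3287]), 0.0606, np.float64(0.1118))
8.68 [0.3779 0.3281 0.2897] yaw_y 90.01 [ 31.   10.3 105.    0.   64.8 -59. ] [ 0.57 -0.18 -2.32] 0.026228759621750423 59.10622537136078
```

```bash
python3 -m handwheel '{"motion":[[[1,0,0,0.02,0],[1,0,0,0.04,0],[1,0,0,0.06,0],[1,0,0,0.08,0],[1,0,0,0.1,0],[1,0,0,0.12,0],[1,0,0,0.12,0],[1,0,0,0.12,0]]]}' >/dev/null
python3 st.py
python3 -m handwheel '{"motion":[[[0.2,0,0,0,0],[-0.2,0,0,0,0],[-0.6,0,0,0,0],[-1,0,0,0,0],[-1,0,0,0,0],[-1,0,0,0,0],[-1,0,0,0,0],[-1,0,0,0,0]]]}' >/dev/null
python3 -m handwheel '{"motion":[[[-1,0,0,-1,0],[-1,0,0,-3,0],[-1,0,0,-5,0],[-1,0,0,-7,0],[-1,0,0,-9,0],[-1,0,0,-10,0],[-1,0,0,-10,0],[-1,0,0,-10,0]]]}' >/dev/null
python3 st.py
python3 - <<'E'
from h import *
p,W,d=wcloud(); cv2.imwrite('pics/w3.png',p[...,::-1])
print(circ(W,d,(.3785,.328),.09,.105,.12),circ(W,d,(.3785,.328),.03,.138,.15))
m=(np.hypot(W[...,0]-.379,W[...,1]-.328)<.055)&(W[...,2]>.1)&(W[...,2]<.12)
X=W[m];print(np.linalg.lstsq(np.c_[X[:,:2]-[.379,.328],np.ones(len(X))],X[:,2],rcond=None)[0])
E
```

```text
9.35 [0.378  0.3282 0.2893] yaw_y 90.02 [ 31.1  10.3 105.    0.   64.7 -59. ] [-3.36 -0.28  5.02] 0.026735427975603333 59.613744020462036
10.68 [0.3779 0.3281 0.3889] yaw_y 90.01 [ 31.1   3.5  99.7  -0.   76.8 -59. ] [-0.5   0.23 -0.34] 0.08555326597496005 0.0
(19607, array([0.3793, 0.3286]), 0.0604, np.float64(0.1115)) (1496, array([0.3797, 0.3282]), 0.0142, np.float64(0.1433))
[7.40398434e-04 5.17366883e-05 1.11506033e-01]
```

View pics/w3.png

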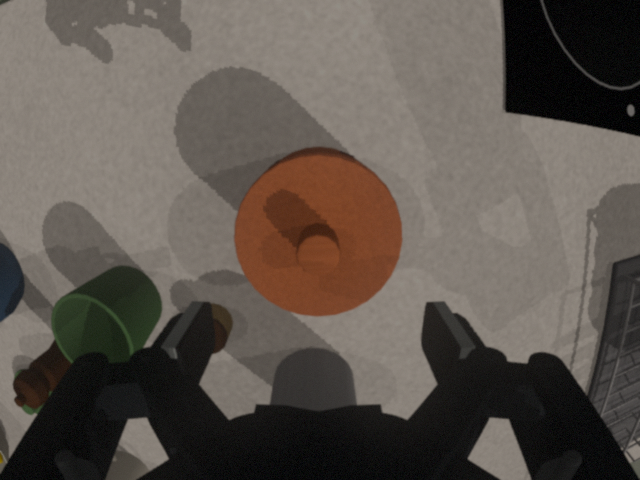

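The terra lid sits centred at (319,232) in the picture, level (tilt below 0.1°), top at 0.1115 m against 0.111 expected. Next is the sage lid.

```bash
python3 -m handwheel '{"motion":[[[-1,-1,-1.5,0,0],[-1,-3,-4.6,0,0],[-1,-5.2,-8,0,0],[-1,-7.4,-11.4,0,0],[-1,-9.6,-14.8,0,0],[-1,-11.8,-18.2,0,0],[-1,-13.5,-20.9,0,0],[-1,-14.1,-21.9,0,0]]]}' >/dev/null
python3 -m handwheel '{"motion":[[[-1,-1,-1.5,0,0],[-1,-3,-4.6,0,0],[-1,-5.2,-8,0,0],[-1,-7.4,-11.4,0,0],[-1,-9.6,-14.8,0,0],[-1,-11.8,-18.2,0,0],[-1,-13.5,-20.9,0,0],[-1,-14.2,-21.9,0,0]]]}' >/dev/null
python3 -m handwheel '{"motion":[[[-1,0,0,1,0],[-1,0,0,3,0],[-1,0,0,5.5,0],[-1,0,0,8,0],[-1,0,0,10,0],[-1,0,0,11.5,0],[-1,0,0,12,0],[-1,0,0,12,0]]]}' >/dev/null
python3 st.py
python3 - <<'E'
from h import *
p,W,d=wcloud()
print(circ(W,d,(.661,-.1105),.03,.045,.06), circ(W,d,(.661,-.1105),.06,.015,.025), circ(W,d,(.4845,.107),.06,.09,.1))
E
python3 st.py
```

```text
12.73 [ 0.6592 -0.1075  0.265 ] yaw_y 90.11 [ -16.7   30.5   80.6    0.    69.4 -106.8] [-0.62  0.36  0.46] 0.08534193336613578 0.0
(2009, array([ 0.6602, -0.1099]), 0.0141, np.float64(0.0522)) (16487, array([ 0.6612, -0.1103]), 0.0506, np.float64(0.0204)) (37, array([0.4999, 0.0606]), 0.0042, np.float64(0.0908))
12.78 [ 0.6601 -0.1081  0.2671] yaw_y 90.09 [ -16.7   30.4   80.4    0.    69.4 -106.8] [-0.57  0.07  0.55] 0.08566958939116025 0.0
```

```bash
python3 -m handwheel '{"motion":[[[-1,0,-0.2,1.5,0],[-1,0,-0.2,3.5,0],[-1,0,-0.2,5,0],[-1,0,-0.2,6,0],[-1,0,-0.2,6.7,0],[-1,0,-0.2,7,0],[-1,0,-0.2,7,0],[-1,0,-0.2,7,0]]]}' >/dev/null
python3 st.py
python3 -m handwheel '{"motion":[[[1,0,0,0,0],[1,0,0,0,0],[1,0,0,0,0],[1,0,0,0,0],[1,0,0,0,0],[1,0,0,0,0],[1,0,0,0,0],[1,0,0,0,0]]]}' 60 >/dev/null
python3 st.py
python3 -m handwheel '{"motion":[[[1,0,0,-0.7,0],[1,0,0,-2.5,0],[1,0,0,-5,0],[1,0,0,-8,0],[1,0,0,-11,0],[1,0,0,-14,0],[1,0,0,-16,0],[1,0,0,-17,0]]]}' >/dev/null
python3 st.py
```

```text
13.45 [ 0.6614 -0.1119  0.199 ] yaw_y 90.01 [ -17.    35.4   81.8    0.    62.8 -107. ] [ 0.84 -0.08  0.84] 0.08556951757649697 0.0
14.12 [ 0.6614 -0.1119  0.1992] yaw_y 90.01 [ -17.    35.4   81.8    0.    62.8 -107. ] [0.4  0.19 3.4 ] 0.026284053422363257 59.32860732078552
14.78 [ 0.6615 -0.112   0.3725] yaw_y 90.02 [ -17.    24.6   75.6   -0.    79.5 -107. ] [-0.1   0.19 -1.26] 0.026327049153062682 59.06704902648926
```

```bash
python3 -m handwheel '{"motion":[[[1,0.5,0.6,-0.5,0],[1,1.5,1.9,-1,0],[1,3,3.7,-1.5,0],[1,4.7,5.8,-2,0],[1,6.4,7.9,-2,0],[1,7.8,9.6,-2,0],[1,8.7,10.7,-2,0],[1,8.9,11,-2,0]]]}' >/dev/null
python3 -m handwheel '{"motion":[[[1,0.5,0.6,0,0],[1,1.5,1.9,0,0],[1,3,3.7,0,0],[1,4.7,5.8,0,0],[1,6.4,7.9,0,0],[1,7.8,9.6,0,0],[1,8.6,10.7,0,0],[1,8.8,10.9,0,0]]]}' >/dev/null
python3 -m handwheel '{"motion":[[[1,0,0,1,0],[1,0,0,2.5,0],[1,0,0,4,0],[1,0,0,5.5,0],[1,0,0,6.5,0],[1,0,0,7,0],[1,0,0,7,0],[1,0,0,7,0]]]}' >/dev/null
python3 st.py
python3 - <<'E'
from h import *
p,W,d=wcloud()
X=W[(d>0)&(np.hypot(W[...,0]-.4845,W[...,1]-.107)<.07)]; print(np.histogram(X[:,2],bins=np.arange(.08,.2,.005)))
print(circ(W,d,(.4845,.107),.075,.115,.15))
E
python3 st.py
```

```text
16.78 [0.4844 0.1068 0.3184] yaw_y 89.97 [  2.4   7.5 104.3  -0.   68.2 -87.5] [-0.36  0.19 -1.5 ] 0.026263822482107107 59.22013700008392
(array([   32,    22,   436,   699,     0,     0,     0,     0,     0,
           0,     2, 15086,  7082,   295,   582,   682,   787,  1061,
        4040,   498,  1040,   692,  1521]), array([0.08 , 0.085, 0.09 , 0.095, 0.1  , 0.105, 0.11 , 0.115, 0.12 ,
       0.125, 0.13 , 0.135, 0.14 , 0.145, 0.15 , 0.155, 0.16 , 0.165,
       0.17 , 0.175, 0.18 , 0.185, 0.19 , 0.195]))
(22465, array([0.4839, 0.1065]), 0.0502, np.float64(0.1397))
16.83 [0.4846 0.1069 0.3191] yaw_y 89.99 [  2.4   7.5 104.2  -0.   68.2 -87.5] [ 0.33 -0.02 -1.35] 0.026316989931551522 59.22093987464905
```

```bash
python3 -m handwheel '{"motion":[[[1,0,0,0.5,0],[1,0,0,1.2,0],[1,0,0,1.9,0],[1,0,0,2.5,0],[1,0,0,3,0],[1,0,0,3.3,0],[1,0,0,3.4,0],[1,0,0,3.4,0]]]}' >/dev/null
python3 st.py
python3 -m handwheel '{"motion":[[[1,0,0,0.1,0],[1,0,0,0.2,0],[1,0,0,0.25,0],[1,0,0,0.3,0],[1,0,0,0.35,0],[1,0,0,0.4,0],[1,0,0,0.4,0],[1,0,0,0.4,0]]]}' >/dev/null
python3 st.py
python3 - <<'E'
from h import *
p,W,d=wcloud()
print(circ(W,d,(.4845,.107),.075,.094,.112))
E
```

```text
17.5 [0.4838 0.1072 0.284 ] yaw_y 90.02 [  2.5  10.2 105.8  -0.   64.  -87.5] [-0.29  0.26 -1.07] 0.02614035013795957 59.221256375312805
18.17 [0.484  0.1072 0.2805] yaw_y 90.01 [  2.5  10.5 106.    0.   63.5 -87.5] [ 0.05 -0.9  -1.08] 0.026174339645426408 59.222238063812256
(22441, array([0.4838, 0.107 ]), 0.0504, np.float64(0.1018))
```

```bash
python3 -m handwheel '{"motion":[[[1,0,0,0.02,0],[1,0,0,0.04,0],[1,0,0,0.06,0],[1,0,0,0.08,0],[1,0,0,0.1,0],[1,0,0,0.1,0],[1,0,0,0.1,0],[1,0,0,0.1,0]]]}' >/dev/null
python3 st.py
python3 -m handwheel '{"motion":[[[0.2,0,0,0,0],[-0.2,0,0,0,0],[-0.6,0,0,0,0],[-1,0,0,0,0],[-1,0,0,0,0],[-1,0,0,0,0],[-1,0,0,0,0],[-1,0,0,0,0]]]}' >/dev/null
python3 -m handwheel '{"motion":[[[-1,0,0,-1,0],[-1,0,0,-3,0],[-1,0,0,-5,0],[-1,0,0,-7,0],[-1,0,0,-9,0],[-1,0,0,-10,0],[-1,0,0,-10,0],[-1,0,0,-10,0]]]}' >/dev/null
python3 st.py
python3 - <<'E'
from h import *
p,W,d=wcloud()
print(circ(W,d,(.484,.107),.075,.094,.112),circ(W,d,(.484,.107),.03,.125,.14))
m=(np.hypot(W[...,0]-.484,W[...,1]-.107)<.047)&(W[...,2]>.09)&(W[...,2]<.112)
X=W[m];print(np.linalg.lstsq(np.c_[X[:,:2]-[.484,.107],np.ones(len(X))],X[:,2],rcond=None)[0])
E
```

```text
18.88 [0.4841 0.1072 0.2805] yaw_y 90.02 [  2.5  10.5 106.   -0.   63.5 -87.5] [-3.49 -0.53  5.71] 0.026315656484729097 59.59777235984802
20.22 [0.484  0.1072 0.3799] yaw_y 90.01 [  2.5   3.4 100.9  -0.   75.7 -87.5] [ 0.81 -0.12 -0.57] 0.08565580890308944 0.0
(13201, array([0.4838, 0.1071]), 0.0502, np.float64(0.1018)) (1532, array([0.4834, 0.1069]), 0.0141, np.float64(0.1336))
[ 0.00027579 -0.00048747  0.10186437]
```

The sage lid is seated and level. Next is the steel lid at (.591,-.338).

```bash
python3 -m handwheel '{"motion":[[[-1,-0.3,-1.4,0,0],[-1,-1.1,-4.5,0,0],[-1,-2,-8,0,0],[-1,-2.9,-11.8,0,0],[-1,-3.8,-15.6,0,0],[-1,-4.7,-19.2,0,0],[-1,-5.2,-21.6,0,0],[-1,-5.4,-22.2,0,0]]]}' >/dev/null
python3 -m handwheel '{"motion":[[[-1,-0.3,-1.4,0,0],[-1,-1.1,-4.5,0,0],[-1,-2,-8,0,0],[-1,-2.9,-11.8,0,0],[-1,-3.8,-15.6,0,0],[-1,-4.7,-19.2,0,0],[-1,-5.2,-21.6,0,0],[-1,-5.3,-22.3,0,0]]]}' >/dev/null
python3 -m handwheel '{"motion":[[[-1,0,0,1,0],[-1,0,0,3,0],[-1,0,0,5.5,0],[-1,0,0,8,0],[-1,0,0,10,0],[-1,0,0,10.8,0],[-1,0,0,11,0],[-1,0,0,11,0]]]}' >/dev/null
python3 st.py
python3 - <<'E'
from h import *
p,W,d=wcloud()
print(circ(W,d,(.591,-.338),.03,.045,.06), circ(W,d,(.591,-.338),.06,.015,.025))
E
python3 st.py
```

```text
22.27 [ 0.591  -0.3363  0.2687] yaw_y 90.1 [ -36.9   31.5   78.5    0.    70.1 -127. ] [-0.42  0.08  1.52] 0.08510013409180042 0.0
(1976, array([ 0.5899, -0.3382]), 0.014, np.float64(0.0522)) (14016, array([ 0.5905, -0.3384]), 0.0472, np.float64(0.0204))
22.32 [ 0.5915 -0.337   0.2703] yaw_y 90.08 [ -36.9   31.4   78.4    0.    70.1 -127. ] [ 0.28 -0.8   0.25] 0.08516046609401749 0.0
```

```bash
python3 -m handwheel '{"motion":[[[-1,0,-0.1,1.5,0],[-1,0,-0.1,3.5,0],[-1,0,-0.1,5,0],[-1,0,-0.1,6.2,0],[-1,0,-0.1,6.9,0],[-1,0,-0.1,7.2,0],[-1,0,-0.1,7.2,0],[-1,0,-0.1,7.2,0]]]}' >/dev/null
python3 st.py
python3 -m handwheel '{"motion":[[[1,0,0,0,0],[1,0,0,0,0],[1,0,0,0,0],[1,0,0,0,0],[1,0,0,0,0],[1,0,0,0,0],[1,0,0,0,0],[1,0,0,0,0]]]}' 60 >/dev/null
python3 st.py
python3 -m handwheel '{"motion":[[[1,0,0,-0.7,0],[1,0,0,-2.5,0],[1,0,0,-5.5,0],[1,0,0,-9,0],[1,0,0,-12.5,0],[1,0,0,-16,0],[1,0,0,-18.5,0],[1,0,0,-19.5,0]]]}' >/dev/null
python3 st.py
```

```text
22.98 [ 0.5913 -0.3391  0.198 ] yaw_y 90.01 [ -37.1   36.6   80.    -0.    63.4 -127.1] [0.26 0.45 0.26] 0.085588671069193 0.0
23.65 [ 0.5913 -0.3391  0.1982] yaw_y 90.01 [ -37.1   36.6   80.     0.    63.4 -127.1] [-0.23  0.1   4.  ] 0.026335086172715277 59.351946115493774
24.32 [ 0.5916 -0.3392  0.3981] yaw_y 90.01 [ -37.1   24.8   72.2   -0.    82.5 -127.1] [ 0.37 -0.76 -0.02] 0.02631059995769609 59.11936640739441
```

```bash
python3 -m handwheel '{"motion":[[[1,0,1,0,0],[1,0.1,3.6,0,0],[1,0.1,7.2,0,0],[1,0.1,11,0,0],[1,0.2,14.8,0,0],[1,0.2,18.4,0,0],[1,0.2,21,0,0],[1,0.2,22,0,0]]]}' >/dev/null
python3 -m handwheel '{"motion":[[[1,0,1,0,0],[1,0.1,3.6,0,0],[1,0.1,7.2,0,0],[1,0.1,11,0,0],[1,0.2,14.8,0,0],[1,0.2,18.4,0,0],[1,0.3,21,0,0],[1,0.3,22,0,0]]]}' >/dev/null
python3 st.py
python3 -m handwheel '{"motion":[[[1,0,1,0,0],[1,0.1,3.6,0,0],[1,0.1,7.2,0,0],[1,0.1,11,0,0],[1,0.2,14.8,0,0],[1,0.2,18.4,0,0],[1,0.3,21,0,0],[1,0.3,22,0,0]]]}' >/dev/null
python3 -m handwheel '{"motion":[[[1,0,0,0.7,0],[1,0,0,2,0],[1,0,0,3.2,0],[1,0,0,4.2,0],[1,0,0,4.8,0],[1,0,0,5,0],[1,0,0,5,0],[1,0,0,5,0]]]}' >/dev/null
python3 st.py
python3 - <<'E'
from h import *
p,W,d=wcloud()
print(circ(W,d,(.5825,.322),.075,.155,.178))
E
python3 st.py
```

```text
25.65 [0.5852 0.104  0.3907] yaw_y 90.15 [  1.7  14.9  86.3   0.1  79.  -88.4] [ 0.12 -0.95 -1.98] 0.026216302547377394 59.47323024272919
26.98 [0.5832 0.3208 0.3427] yaw_y 89.97 [ 21.4  25.5  78.   -0.   76.5 -68.6] [-0.2   0.29 -1.23] 0.026544611050549803 59.57193732261658
(19785, array([0.5824, 0.3206]), 0.0472, np.float64(0.165))
27.03 [0.5833 0.321  0.3433] yaw_y 89.99 [ 21.4  25.5  77.9  -0.   76.5 -68.6] [ 0.16 -0.34 -1.73] 0.02617120907737406 59.57221984863281
```

```bash
python3 -m handwheel '{"motion":[[[1,0,0.1,0.5,0],[1,0,0.1,1.1,0],[1,0,0.1,1.7,0],[1,0,0.1,2.2,0],[1,0,0.1,2.6,0],[1,0,0.1,2.8,0],[1,0,0.1,2.9,0],[1,0,0.1,2.9,0]]]}' >/dev/null
python3 st.py
python3 -m handwheel '{"motion":[[[1,0,0,0.1,0],[1,0,0,0.2,0],[1,0,0,0.25,0],[1,0,0,0.3,0],[1,0,0,0.35,0],[1,0,0,0.4,0],[1,0,0,0.4,0],[1,0,0,0.4,0]]]}' >/dev/null
python3 st.py
python3 - <<'E'
from h import *
p,W,d=wcloud()
print(circ(W,d,(.5825,.322),.075,.12,.145))
E
```

```text
27.7 [0.5829 0.3222 0.3131] yaw_y 90.01 [ 21.5  27.2  79.3  -0.   73.6 -68.5] [ 0.09  0.15 -1.17] 0.026138838372819398 59.57225739955902
28.37 [0.583  0.3222 0.3096] yaw_y 90.01 [ 21.5  27.4  79.4   0.   73.2 -68.5] [ 0.41  0.84 -2.1 ] 0.026323195331848216 59.57367181777954
(19866, array([0.5819, 0.3224]), 0.0474, np.float64(0.1318))
```

```bash
python3 -m handwheel '{"motion":[[[1,0,0,0.02,0],[1,0,0,0.04,0],[1,0,0,0.06,0],[1,0,0,0.08,0],[1,0,0,0.1,0],[1,0,0,0.1,0],[1,0,0,0.1,0],[1,0,0,0.1,0]]]}' >/dev/null
python3 st.py
python3 -m handwheel '{"motion":[[[0.2,0,0,0,0],[-0.2,0,0,0,0],[-0.6,0,0,0,0],[-1,0,0,0,0],[-1,0,0,0,0],[-1,0,0,0,0],[-1,0,0,0,0],[-1,0,0,0,0]]]}' >/dev/null
python3 -m handwheel '{"motion":[[[-1,0,0,-1,0],[-1,0,0,-3,0],[-1,0,0,-5,0],[-1,0,0,-7,0],[-1,0,0,-9,0],[-1,0,0,-10,0],[-1,0,0,-10,0],[-1,0,0,-10,0]]]}' >/dev/null
python3 st.py
python3 - <<'E'
from h import *
p,W,d=wcloud()
print(circ(W,d,(.5825,.322),.075,.12,.145),circ(W,d,(.5825,.322),.03,.155,.17))
m=(np.hypot(W[...,0]-.5825,W[...,1]-.322)<.044)&(W[...,2]>.12)&(W[...,2]<.142)
X=W[m];print(np.linalg.lstsq(np.c_[X[:,:2]-[.5825,.322],np.ones(len(X))],X[:,2],rcond=None)[0])
E
```

```text
29.08 [0.583  0.3222 0.3092] yaw_y 90.01 [ 21.5  27.4  79.4  -0.   73.1 -68.5] [-1.58 -0.39  3.17] 0.026017481210053796 59.94084119796753
30.42 [0.5829 0.3222 0.4092] yaw_y 90.01 [ 21.5  22.6  74.    0.   83.3 -68.5] [-1.67  0.03 -0.04] 0.08524034893202741 0.0
(11598, array([0.5829, 0.3226]), 0.0476, np.float64(0.1315)) (1535, array([0.5823, 0.3221]), 0.0142, np.float64(0.1633))
[ 0.0003384  -0.00083158  0.13153239]
```

The steel lid is seated and level. Last is the blue lid.

```bash
python3 -m handwheel '{"motion":[[[-1,0.4,-1.2,0,0],[-1,1.4,-4,0,0],[-1,2.6,-7.4,0,0],[-1,3.8,-10.8,0,0],[-1,5,-14.2,0,0],[-1,6.2,-17.6,0,0],[-1,7,-19.8,0,0],[-1,7.3,-20.6,0,0]]]}' >/dev/null
python3 -m handwheel '{"motion":[[[-1,0.4,-1.2,0,0],[-1,1.4,-4,0,0],[-1,2.6,-7.4,0,0],[-1,3.8,-10.8,0,0],[-1,5,-14.2,0,0],[-1,6.2,-17.6,0,0],[-1,7,-19.8,0,0],[-1,7.3,-20.6,0,0]]]}' >/dev/null
python3 -m handwheel '{"motion":[[[-1,0.4,-1.2,0,0],[-1,1.4,-4,0,0],[-1,2.6,-7.4,0,0],[-1,3.8,-10.8,0,0],[-1,5,-14.2,0,0],[-1,6.2,-17.6,0,0],[-1,7,-19.8,0,0],[-1,7.3,-20.5,0,0]]]}' >/dev/null
python3 -m handwheel '{"motion":[[[-1,0,0,1,0],[-1,0,0,3,0],[-1,0,0,6,0],[-1,0,0,9,0],[-1,0,0,11.5,0],[-1,0,0,13,0],[-1,0,0,14,0],[-1,0,0,14,0]]]}' >/dev/null
python3 st.py
python3 - <<'E'
from h import *
p,W,d=wcloud()
print(circ(W,d,(.3635,-.295),.03,.045,.06), circ(W,d,(.3635,-.295),.07,.015,.025))
E
python3 st.py
```

```text
33.13 [ 0.3638 -0.2923  0.2654] yaw_y 90.13 [ -49.4    8.6  110.4    0.    61.4 -139.6] [ 0.74  0.41 -0.53] 0.08530078215437029 0.0
(2021, array([ 0.3624, -0.295 ]), 0.0142, np.float64(0.0522)) (20488, array([ 0.3627, -0.2953]), 0.0551, np.float64(0.0205))
33.18 [ 0.3643 -0.2933  0.2671] yaw_y 90.11 [ -49.5    8.5  110.2    0.    61.4 -139.6] [0.64 0.02 0.19] 0.08498738545657587 0.0
```

```bash
python3 -m handwheel '{"motion":[[[-1,0.1,-0.1,1.5,0],[-1,0.1,-0.1,3.5,0],[-1,0.1,-0.1,5,0],[-1,0.1,-0.1,6.1,0],[-1,0.1,-0.1,6.8,0],[-1,0.1,-0.1,7.1,0],[-1,0.1,-0.1,7.1,0],[-1,0.1,-0.1,7.1,0]]]}' >/dev/null
python3 st.py
python3 -m handwheel '{"motion":[[[1,0,0,0,0],[1,0,0,0,0],[1,0,0,0,0],[1,0,0,0,0],[1,0,0,0,0],[1,0,0,0,0],[1,0,0,0,0],[1,0,0,0,0]]]}' 60 >/dev/null
python3 st.py
python3 -m handwheel '{"motion":[[[1,0,0,-0.7,0],[1,0,0,-2.5,0],[1,0,0,-5,0],[1,0,0,-8,0],[1,0,0,-11,0],[1,0,0,-14,0],[1,0,0,-16,0],[1,0,0,-17,0]]]}' >/dev/null
python3 st.py
```

```text
33.85 [ 0.3635 -0.2962  0.1982] yaw_y 90.02 [ -49.8   15.7  112.     0.    52.2 -139.8] [0.21 0.26 0.34] 0.08537467249736393 0.0
34.52 [ 0.3633 -0.2961  0.198 ] yaw_y 90.01 [ -49.8   15.7  112.     0.    52.2 -139.8] [0.23 0.43 4.69] 0.026059134689252028 59.285364747047424
35.18 [ 0.3634 -0.2962  0.3705] yaw_y 90.02 [ -49.8    0.5  105.    -0.    74.2 -139.8] [-0.15 -0.15 -2.55] 0.0262986941163675 59.246150851249695
```

```bash
python3 -m handwheel '{"motion":[[[1,-0.5,1,0,0],[1,-1.6,3,0,0],[1,-3.2,6,0,0],[1,-4.9,9.3,0,0],[1,-6.6,12.5,0,0],[1,-8.3,15.7,0,0],[1,-9.3,17.7,0,0],[1,-9.7,18.4,0,0]]]}' >/dev/null
python3 -m handwheel '{"motion":[[[1,0,0,0.7,0],[1,0,0,2,0],[1,0,0,3,0],[1,0,0,3.7,0],[1,0,0,4,0],[1,0,0,4,0],[1,0,0,4,0],[1,0,0,4,0]]]}' >/dev/null
python3 st.py
python3 - <<'E'
from h import *
p,W,d=wcloud()
print(circ(W,d,(.4605,-.1125),.075,.135,.165))
E
python3 st.py
```

```text
36.52 [ 0.4602 -0.1123  0.328 ] yaw_y 89.97 [ -24.2    4.1  106.8   -0.    69.1 -114.2] [-0.35 -0.91 -3.3 ] 0.026565103353241724 59.5716118812561
(28956, array([ 0.4601, -0.1123]), 0.0552, np.float64(0.1504))
36.57 [ 0.4602 -0.1123  0.3282] yaw_y 89.98 [ -24.2    4.1  106.8   -0.    69.1 -114.2] [-0.09  0.48 -1.77] 0.026597748446589974 59.57111299037933
```

Needed: 0.1504 → 0.1165, about 3.4 cm.

```bash
python3 -m handwheel '{"motion":[[[1,0,0,0.5,0],[1,0,0,1.1,0],[1,0,0,1.7,0],[1,0,0,2.2,0],[1,0,0,2.6,0],[1,0,0,2.8,0],[1,0,0,2.9,0],[1,0,0,2.9,0]]]}' >/dev/null
python3 st.py
python3 -m handwheel '{"motion":[[[1,0,0,0.1,0],[1,0,0,0.2,0],[1,0,0,0.25,0],[1,0,0,0.3,0],[1,0,0,0.35,0],[1,0,0,0.4,0],[1,0,0,0.4,0],[1,0,0,0.4,0]]]}' >/dev/null
python3 st.py
python3 - <<'E'
from h import *
p,W,d=wcloud()
print(circ(W,d,(.4605,-.1125),.075,.106,.13))
E
```

```text
37.23 [ 0.4599 -0.1118  0.2981] yaw_y 90.02 [ -24.2    6.4  108.3   -0.    65.4 -114.2] [ 0.57 -0.88 -2.93] 0.026081968389368517 59.57045495510101
37.9 [ 0.46   -0.1119  0.2945] yaw_y 90.01 [ -24.2    6.7  108.4   -0.    64.9 -114.2] [-0.25  0.01 -1.71] 0.026123331278812008 59.42460536956787
(28874, array([ 0.4595, -0.1119]), 0.0551, np.float64(0.1169))
```

```bash
python3 -m handwheel '{"motion":[[[1,0,0,0.02,0],[1,0,0,0.04,0],[1,0,0,0.06,0],[1,0,0,0.08,0],[1,0,0,0.1,0],[1,0,0,0.1,0],[1,0,0,0.1,0],[1,0,0,0.1,0]]]}' >/dev/null
python3 st.py
python3 -m handwheel '{"motion":[[[0.2,0,0,0,0],[-0.2,0,0,0,0],[-0.6,0,0,0,0],[-1,0,0,0,0],[-1,0,0,0,0],[-1,0,0,0,0],[-1,0,0,0,0],[-1,0,0,0,0]]]}' >/dev/null
python3 -m handwheel '{"motion":[[[-1,0,0,-1,0],[-1,0,0,-3,0],[-1,0,0,-5,0],[-1,0,0,-7,0],[-1,0,0,-9,0],[-1,0,0,-10,0],[-1,0,0,-10,0],[-1,0,0,-10,0]]]}' >/dev/null
python3 st.py
python3 - <<'E'
from h import *
p,W,d=wcloud()
print(circ(W,d,(.4605,-.1125),.075,.106,.13),circ(W,d,(.4605,-.1125),.03,.14,.155))
m=(np.hypot(W[...,0]-.46,W[...,1]+.112)<.051)&(W[...,2]>.106)&(W[...,2]<.13)
X=W[m];print(np.linalg.lstsq(np.c_[X[:,:2]-[.46,-.112],np.ones(len(X))],X[:,2],rcond=None)[0])
E
python3 -m handwheel '{"motion":[[[-1,1,-1.5,0,0],[-1,2,-4,0,0],[-1,3,-8,0,0],[-1,4,-12,0,0],[-1,5,-16,0,0],[-1,5,-19,0,0],[-1,5,-20,0,0],[-1,5,-20,0,0]]]}' >/dev/null
sed -i 's/0.png/9.png/' look.py; python3 look.py | grep -v ' 0\.[23]'
```

```text
38.62 [ 0.4601 -0.1119  0.2943] yaw_y 90.01 [ -24.2    6.7  108.4   -0.    64.8 -114.2] [-2.52  0.9   4.22] 0.026161244446302575 60.20253539085388
39.95 [ 0.46   -0.1118  0.3939] yaw_y 90.01 [ -24.2   -0.2  102.8   -0.    77.3 -114.2] [-1.14  0.53 -0.94] 0.08532443592889771 0.0
(16476, array([ 0.4599, -0.1121]), 0.0552, np.float64(0.1167)) (1554, array([ 0.4596, -0.1121]), 0.0142, np.float64(0.1485))
[ 5.05417033e-04 -9.80837685e-05  1.16844123e-01]
top jar_blue 0.65 [364. 294.] 32 med [ 0.413 -0.081  0.07 ] ztop 0.101 topcirc [ 0.413 -0.082] 0.005
top lid_blue 0.85 [388. 268.] 2907 med [ 0.458 -0.11   0.117] ztop 0.149 topcirc [ 0.459 -0.111] 0.014
top lid_sage 0.65 [266. 253.] 2338 med [0.481 0.107 0.102] ztop 0.135 topcirc [0.483 0.108] 0.014
top pepper_mill 0.87 [322. 220.] 735 med [0.546 0.003 0.122] ztop 0.14 topcirc [0.553 0.004] 0.007
scene jar_blue 0.58 [271. 245.] 1620 med [ 0.509 -0.12   0.067] ztop 0.109 topcirc [ 0.482 -0.117] 0.05
scene jar_sage 0.73 [374. 235.] 1262 med [0.524 0.084 0.053] ztop 0.096 topcirc [0.504 0.096] 0.044
scene lid_blue 0.7 [263. 214.] 2230 med [ 0.47  -0.116  0.116] ztop 0.148 topcirc [ 0.462 -0.114] 0.014
scene lid_sage 0.62 [377. 204.] 1646 med [0.493 0.1   0.101] ztop 0.134 topcirc [0.485 0.104] 0.014
scene pepper_mill 0.83 [340. 255.] 1320 med [ 0.57  -0.005  0.083] ztop 0.138 topcirc [0.557 0.001] 0.006
scene pepper_mill 0.48 [264. 213.] 2191 med [ 0.47  -0.116  0.116] ztop 0.148 topcirc [ 0.462 -0.114] 0.014
scene salt_pot 0.69 [264. 216.] 2231 med [ 0.47  -0.116  0.116] ztop 0.148 topcirc [ 0.462 -0.114] 0.014
 [-1.23157630e-04  9.99999992e-01 -1.86514420e-05]
 [-3.41703811e-05 -1.86556505e-05 -9.99999999e-01]] 0.1547
```

View pics/scene9.png

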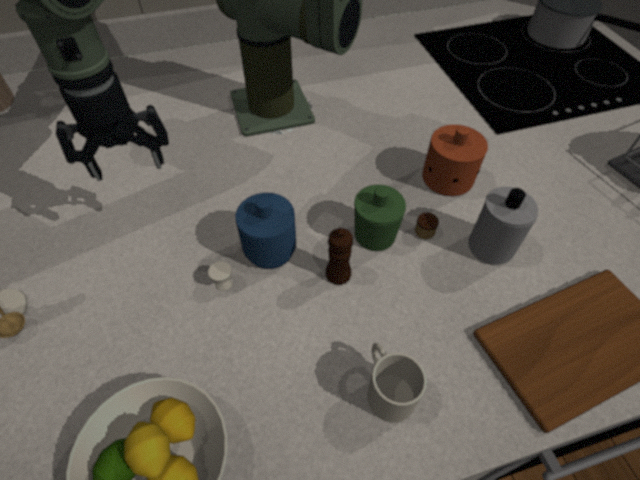

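The scene shows all four lids level on their own jars: blue (266,230), sage (378,215), terra (456,158) and steel (503,225). The mill at (340,255) and the salt pot at (427,225) are unmoved, and the gripper is clear.

```bash
python3 -c "
from workcell import job; print(job.job_done())"
```

```text
the job is handed in; nothing more can be done
None
```

All four lids are on their matching jars, level, with flange heights within 1 mm of fully home; the pepper mill and salt pot look unmoved in the final picture, and the job was handed in at about 42 s of the 118 s limit.

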